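# Tidy the tea ledge: tins, scoop and used capsules

### The arm

A 6-joint arm with a two-finger parallel gripper is mounted at the origin on the work surface. World frame = base frame: x ahead of the robot, y to its left, z up, the work surface at z = 0. Lengths are in mm, angles in rad, forces in N, time in s.
With the tool pointing down it reaches from about 350 to 975 mm from the base axis. Payload 7.1 kg.
Tool frame: the origin (TCP) lies midway between the tips of the shut fingers; the grasp point (between the pads) lies ctrl.grip_point_offset behind it (ctrl.grip_point_offset is the distance from the TCP to the grasp point, in mm); z points along the fingers, y is the line along which they close (so a half turn about z gives the same grasp; the last joint's range is limited). The gripper opens to 88 mm and grips with 3 to 60 N. Pads are 20 mm wide; open, the fingers measure 115 mm over their backs; the gripper's body (75 mm by 178 mm) begins 61 mm behind the grasp point.
Start: joints at [-1.365, 0.423, 1.63, -0, 1.089, -0.019], TCP at [139.339, -609.253, 222.675] pointing down, gripper open.
Joint ranges: [-3, 3], [-0.9, 2.11], [0.09, 2.58], [-1.31, 4.45], [0.11, 2.69], [-2.54, 2.54]. Speed limits (rad/s): [2.39, 2.39, 3.01, 3.14, 3.14, 3.14].

### API

Orientations are given as a rotation vector (axis times angle).
In Python, from workcell import ctrl, get_image, close_job, finder gives the robot as it stands.
- The arm moves only by the tool servo_tool, never from a script. Its argument "deltas" is a list of rows, each a list of 2 entries, a list of its own where there are three numbers: the shift along the tool's x, y, z in mm, then the turn, a rotation vector about the tool's x, y, z in rad. A call has 1 to 5 rows; each row is the pose to reach, as a shift and turn from the pose commanded when the call began, along the tool's axes at that moment; what a row does not reach only later rows make up. A row lasts 1/12 s, in which the tool goes at most 41.7 mm and 7.16 degrees, less where a joint would pass 70% of its speed; a pose out of reach is approached as far as the arm can. A call with a gripper value outside its range is refused whole. "grip" is the closure, from -1 (fully open) to 1 (shut), so that 0 is half open, set as the call begins (left out, the last holds). The fingers move at their own pace and stop on an object; the grip force is fixed at half the most. Time passes only in rows, so rows that repeat a pose let the fingers close. It gives the time, the measured TCP pose, the force, the opening and the grip force at its end, in the units of the state.
- ctrl.get_obs(): the state, without advancing time (a new reading comes with each control period).
- get_image(name): name is "scene" or "top" or "wrist"; returns a dict with "frame" (420x560x3 uint8, blue, green, red), "depth" (420x560 float32, mm along the optical axis (not along the pixel's ray), 0 where there is no reading), "K" (3x3 intrinsics, pixels), "dist" ([k1, k2, p1, p2, k3] as OpenCV has them; the pictures are not rectified), "pose" (4x4, takes a point from camera to world coordinates). Camera axes: x right, y down, z forward; pixel columns grow to the right and rows downward; lengths in mm; the calibration is good to about 2 mm. A picture is of the moment at which its call begins.
- close_job(): hands the job in; it is judged then, once.
Trained networks look in a picture, given as the dict that the camera call returned (one of the last four; its "shot" number tells which), for a name from the list of things; names that differ only in an ending like _2 or _b are one class to them, and where a whole thing is asked for, a point or a joint stands for the part that bears it (a point fixed in the world has none). Each returns a list of dicts, best first, with "score" (0 to 1); they miss things now and then, are a little off and sometimes report something else, mostly with a low value. They report only what shows in the picture. A call takes as long as a camera call. They do not tell look-alikes from the thing itself.
- finder.search_frame(query, picture): "rect" ([centre column, centre row, width, height] as shares, 0 to 1, of the picture: columns of its width, rows of its height, round what is visible of it).
- finder.silhouettes(query, picture): "mask" (420x560 bool, what is visible of it) and "rect" ([centre column, centre row, width, height] as shares, 0 to 1, of the picture: columns of its width, rows of its height, round what is visible of it).
The state is a dict: "t": time; "qpos": joint angles; "qvel": joint speeds; "joint_torque": joint torques, N m; "ee_pos": TCP position; "orientation": TCP orientation; "ft_force": force on the tool from outside, world axes, zero at the start; "moment": the same for the moment, N m; "width": finger opening in mm; "grasp_force": force on a finger pad.
Only numpy, scipy, OpenCV 4.12 (cv2) and the standard library are available. Lean on these libraries where they do the work, as an engineer would, in place of code of your own. Each camera call takes 0.05 s, during which the arm holds its last target. There are 200 camera calls.

### The job

Tidy up after tea: stand the round tea tin upright in the bigger bay of the wooden tray and the small square tin upright in its smaller bay, lay the scoop flat inside the low steel tray, and throw both used capsules into the white waste tub. Set the tins down, do not drop them, and leave the two glass cups standing on their saucers where they are.

Things in the scene. Friction and masses are not known exactly. Their poses are not given: they have to be found in the camera images.
- tin_round: Round brushed-steel tea tin with a slip lid (do not pull it apart; it is one solid piece), 61 mm in diameter and 60 mm tall (plus a raised 1.5 mm disc on the lid), about 160 g, standing upright. Origin: centre of its underside, z up.
- tin_square: Small square steel tea tin with a slip lid, one solid piece, 46.5 x 46.5 mm and 44 mm tall, about 100 g, standing upright. Origin: centre of its underside, z up, x and y square to its sides.
- scoop: Steel tea scoop lying flat on the surface, 110 mm long, about 60 g. Along its own x: a round cup of 40 mm diameter and 24 mm height with its centre at x = -35 mm, then a straight bar handle from x = -15 to +55 mm, 12 mm wide (y), its underside 12 mm and its top 24 mm above the surface the scoop lies on; a foot under the handle's far end (x = 45 to 55 mm) keeps it level. Origin: middle of its length, at the underside; z up.
- capsule_a: Used tea capsule of bare aluminium standing on its brim: brim 48 mm in diameter and 3 mm thick at the bottom, above it a straight round body 38 mm in diameter up to 32 mm, then a tapered top, 40 mm tall in all, 20 g. Origin: centre of its underside, z up.
- capsule_b: The second used tea capsule, the same as the first.
- tin_tray: Low tray of light wood, fixed to the ledge, with two open bays of different size side by side along its x. Outside 187 (x) x 100 (y) mm, 18 mm high; floor 5 mm thick, walls and divider 5 mm thick and as high as the tray. Bigger bay: 100 (x) x 90 (y) mm inside, its centre at x = -38.5 mm, y = 0; smaller bay: 72 (x) x 90 (y) mm inside, its centre at x = +52.5 mm, y = 0. Origin: centre of its underside, z up.
- scoop_tray: Low steel tray with one undivided bay, fixed to the ledge: 180 (x) x 90 (y) mm outside, 18 mm high, walls and floor 5 mm thick. Origin: centre of its underside, z up.
- tub: White plastic waste tub, open on top, fixed to the ledge: 140 (x) x 115 (y) mm outside, 60 mm high, walls and floor 4 mm thick. Origin: centre of its underside, z up.
- cup_a: Glass cup, about 60 mm in diameter at the rim and 56 mm tall, standing loose on a flat steel saucer of 100 mm diameter and 6 mm thickness, so its rim is 62 mm above the ledge. Fragile bystander: leave it alone. Origin: centre of its underside, z up.
- cup_b: The second glass cup on its own saucer, the same as the first. Fragile bystander: leave it alone.
Mind the look-alikes: they are no part of the job. Leave any orange or pink look-alike of the capsule_b alone.

How it is judged:
By the outcome, as a careful person would: the job done as asked, in the order asked, and still so for the second after the job is handed in, with the robot touching nothing.
It also fails if it takes over 125 s, if anything falls off the work surface, if the arm or the gripper's body presses on something with over 40 N, if the wrist force passes 120 N, or if a joint passes its speed limit or range.

## Working session

There is one attempt and no reset: what is moved stays moved. The work goes in short steps, Python scripts to look and compute and a tool call to move; the robot and the scene stay as the last step left them, time stands still between calls to the robot, and variables do not carry over. Pictures are saved under pics/ and viewed, at most 14 in all, crops included, and the job is handed in when it is done.

Besides the shell and the picture viewer there is one more tool, called after "Emit:" as name(argument=value, ...), one argument or row to a line, values as JSON. servo_tool: Moves the arm, as the interface text tells. Its arguments: {"type":"object","properties":{"deltas":{"type":"array","items":{"type":"array"}},"grip":{"type":"number"}},"required":["deltas"]}

```bash
mkdir -p pics; ls; python3 - <<'E'
from workcell import ctrl,get_image,finder
import cv2,numpy as np
print(ctrl.get_obs(), ctrl.grip_point_offset)
for n in ["scene","top"]:
    p=get_image(n); cv2.imwrite(f"pics/{n}0.png",p["frame"]); print(n,p["pose"].round(3).tolist(),p["K"].tolist(),p["dist"])
E
```

```text
pics
{'t': 0.0, 'qpos': array([-1.36497816e+00,  4.23812670e-01,  1.63069580e+00, -1.51337502e-05,
        1.08857285e+00, -1.89723322e-02]), 'qvel': array([ 0.0008061 , -0.00183567,  0.00082825, -0.00063607,  0.00047795,
        0.00147745]), 'joint_torque': array([-1.12508203e-04, -5.44628298e+01, -2.73669165e+01,  6.42658537e-02,
        2.28187430e-02, -1.34749980e-04]), 'ee_pos': array([ 139.23883862, -608.72618259,  221.91699758]), 'orientation': array([-3.12029732e+00, -3.52201992e-01,  2.38989766e-04]), 'ft_force': array([ 0.27592348, -0.12401735,  0.2263616 ]), 'moment': array([0.02383903, 0.02523226, 0.01125614]), 'grasp_force': 0.0, 'width': 87.77632663893606} 18.700000000000003
scene [[-0.268, 0.756, -0.597, 1091.308], [0.963, 0.216, -0.16, 124.061], [0.008, -0.618, -0.786, 884.449], [0.0, 0.0, 0.0, 1.0]] [[518.856032284151, 0.0, 275.7465252344292], [0.0, 518.856032284151, 214.08181103040857], [0.0, 0.0, 1.0]] [0.04840187 0.         0.         0.         0.        ]
top [[0.017, -0.991, 0.133, 354.654], [-1.0, -0.017, 0.008, -47.816], [-0.005, -0.134, -0.991, 910.605], [0.0, 0.0, 0.0, 1.0]] [[435.7339182501369, 0.0, 286.1026031077034], [0.0, 435.7339182501369, 211.12090754015696], [0.0, 0.0, 1.0]] [-0.12913908  0.          0.          0.          0.        ]
```

View pics/scene0.png

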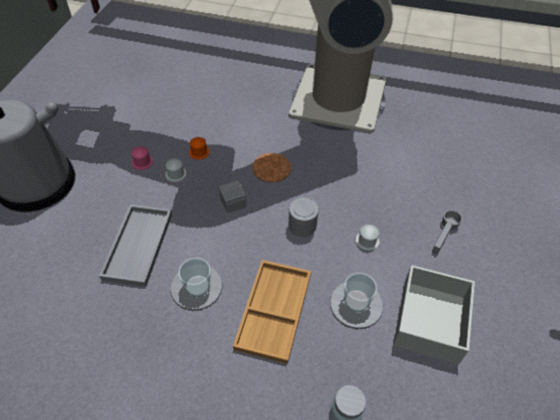

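View pics/top0.png

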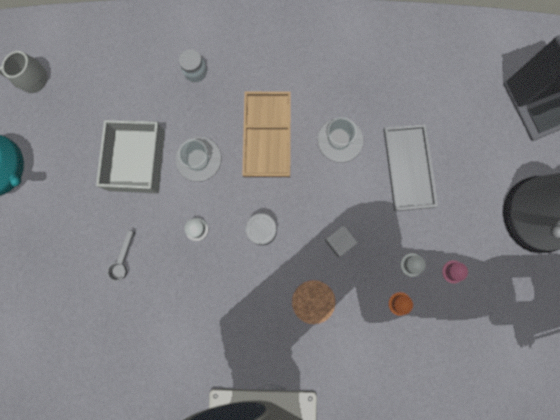

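The top view shows the tin tray at (267,134), the steel tray at (410,167), the tub at (130,155), the round tin at (261,229), the square tin at (342,241) and the scoop at (122,255). 

Capsule candidates are silver at (413,265), silver-white at (196,229), orange at (401,303) and pink at (455,272). I choose the two uncoloured ones. Round-tin candidates are (261,229) and a jar at (193,66).

```bash
cat > h.py <<'E'
from workcell import ctrl,get_image,finder
import cv2,numpy as np
from scipy.spatial.transform import Rotation as R
def cloud(p):
    h,w=p["depth"].shape; u,v=np.meshgrid(np.arange(w),np.arange(h))
    n=cv2.undistortPoints(np.stack([u,v],-1).reshape(-1,1,2).astype(np.float64),p["K"],p["dist"]).reshape(h,w,2)
    d=p["depth"].astype(float)
    c=np.dstack([n*d[...,None],d])
    W=c@p["pose"][:3,:3].T+p["pose"][:3,3]
    W[d==0]=np.nan
    return W
def rect(P):  # centre, long side, short side, yaw of long side
    r=cv2.minAreaRect(P[:,:2].astype(np.float32)); b=cv2.boxPoints(r); e1=b[1]-b[0]; e2=b[2]-b[1]
    a,s=(e1,e2) if np.hypot(*e1)>np.hypot(*e2) else (e2,e1)
    return np.round(r[0],1),round(np.hypot(*a),1),round(np.hypot(*s),1),round(np.arctan2(a[1],a[0])%np.pi,3)
E
python3 - <<'E'
from h import *
for n in ["top","scene"]:
    p=get_image(n); W=cloud(p)
    print(n, "table z", np.nanmedian(W[200:300,60:500,2]) )
    for q in ["tin_round","tin_square","scoop","capsule_a","tin_tray","scoop_tray","tub","cup_a"]:
        for s in finder.silhouettes(q,p):
            if s["score"]<.3: continue
            m=s["mask"]; P=W[m]; P=P[np.isfinite(P[:,2])]
            if len(P)<20: continue
            zt=np.percentile(P[:,2],97); T=P[P[:,2]>zt-5]
            print(q,round(s["score"],2),np.round(np.array(s["rect"][:2])*[560,420]),"z",round(zt,1),"top",rect(T),"all>3",rect(P[P[:,2]>3]) if (P[:,2]>3).sum()>5 else "", "col",p["frame"][m].mean(0).round())
E
```

```text
top table z 0.25161184921989843
tin_round 0.84 [261. 229.] z 63.7 top (array([433.6,   6.9]), np.float32(58.3), np.float32(57.9), np.float32(1.903)) all>3 (array([433.2,   6.5]), np.float32(59.3), np.float32(57.1), np.float32(0.038)) col [162. 161. 158.]
tin_square 0.93 [340. 239.] z 47.3 top (array([ 413.8, -151.1]), np.float32(46.7), np.float32(44.0), np.float32(2.268)) all>3 (array([ 413.7, -151.2]), np.float32(46.7), np.float32(44.7), np.float32(2.271)) col [116. 115. 114.]
scoop 0.72 [122. 256.] z 26.4 top (array([376.9, 304.3]), np.float32(106.1), np.float32(37.4), np.float32(3.006)) all>3 (array([376.9, 304.2]), np.float32(106.2), np.float32(37.4), np.float32(3.003)) col [132. 130. 128.]
capsule_a 0.93 [196. 228.] z 41.9 top (array([435.6, 147.1]), np.float32(32.8), np.float32(26.5), np.float32(1.586)) all>3 (array([433.5, 146.6]), np.float32(42.9), np.float32(40.4), np.float32(2.401)) col [164. 165. 162.]
capsule_a 0.92 [402. 305.] z 41.8 top (array([ 288.2, -279.1]), np.float32(32.7), np.float32(29.4), np.float32(0.801)) all>3 (array([ 286.9, -275.7]), np.float32(45.3), np.f
[... 4972 characters left out ...]
), np.float32(0.718)) col [76. 73. 71.]
tub 0.41 [193. 281.] z 63.1 top (array([ 638. , -152.1]), np.float32(59.4), np.float32(57.9), np.float32(0.767)) all>3 (array([ 620.6, -161.2]), np.float32(100.3), np.float32(62.4), np.float32(0.6)) col [136. 132. 121.]
cup_a 0.85 [194. 280.] z 63.1 top (array([ 638.7, -151.6]), np.float32(58.0), np.float32(57.9), np.float32(0.807)) all>3 (array([ 638.6, -151.6]), np.float32(58.3), np.float32(57.8), np.float32(0.822)) col [136. 132. 121.]
cup_a 0.7 [361. 293.] z 63.2 top (array([586.8, 149. ]), np.float32(60.3), np.float32(59.5), np.float32(1.248)) all>3 (array([584.1, 142.6]), np.float32(74.6), np.float32(59.6), np.float32(1.171)) col [137. 133. 125.]
```

Emit:
servo_tool(
  deltas=[
    [[120,-167,0],[0,0,0.225]],
    [[120,-167,0],[0,0,0.225]],
    [[120,-167,0],[0,0,0.225]],
    [[120,-167,0],[0,0,0.225]],
    [[120,-167,0],[0,0,0.225]],
  ],
  grip=-1,
)

```text
t: 1.42
ee_pos: [219.4, -417.6, 222.6]
orientation: [-3.141, 0.001, -0.0]
ft_force: [1.3, 0.2, 0.2]
width: 87.8
grasp_force: 0.0
```

Emit:
servo_tool(
  deltas=[
    [[90,-185,0],[0,0,0]],
    [[90,-185,0],[0,0,0]],
    [[90,-185,0],[0,0,0]],
    [[90,-185,0],[0,0,0]],
    [[90,-185,0],[0,0,0]],
  ],
)

```text
t: 1.83
ee_pos: [309.5, -232.8, 223.0]
orientation: [3.141, -0.001, 0.001]
ft_force: [0.5, -0.1, -0.4]
width: 87.8
grasp_force: 0.0
```

Emit:
servo_tool(
  deltas=[
    [[90,-185,0],[0,0,0]],
    [[90,-185,0],[0,0,0]],
    [[90,-185,0],[0,0,0]],
    [[90,-185,0],[0,0,0]],
    [[90,-185,0],[0,0,0]],
  ],
)

```text
t: 2.25
ee_pos: [399.9, -47.5, 223.1]
orientation: [3.141, 0.0, 0.002]
ft_force: [-0.2, -1.1, -0.3]
width: 87.9
grasp_force: 0.0
```

Emit:
servo_tool(
  deltas=[
    [[36,-54,0],[0,0,0]],
    [[36,-54,0],[0,0,0]],
    [[36,-54,0],[0,0,0]],
  ],
)

```text
t: 2.5
ee_pos: [437.9, 7.5, 223.2]
orientation: [-3.141, -0.006, -0.004]
ft_force: [0.4, 0.2, -0.0]
width: 88.0
grasp_force: 0.0
```

```bash
cat >> h.py <<'E'
def look(q,minscore=.3,save=None,cam="wrist"):
    p=get_image(cam); W=cloud(p); print(ctrl.get_obs()["t"],ctrl.get_obs()["ee_pos"].round(1))
    if save: cv2.imwrite(f"pics/{save}.png",p["frame"])
    for n in q:
        for s in finder.silhouettes(n,p):
            if s["score"]<minscore: continue
            P=W[s["mask"]]; P=P[np.isfinite(P[:,2])]
            if len(P)<20: continue
            zt=np.percentile(P[:,2],97); T=P[P[:,2]>zt-5]
            c,r=cv2.minEnclosingCircle(T[:,:2].astype(np.float32))
            print(n,round(s["score"],2),np.round(np.array(s["rect"])*[560,420,560,420]),"z",round(zt,1),rect(T),"circ",np.round(c,1),round(r,1))
    return p,W
E
python3 - <<'E'
from h import *
p,W=look(["tin_round","tin_tray","tin_square","capsule_a"],save="w1")
print(p["pose"].round(3).tolist())
E
```

```text
2.55 [436.2   6.  222.8]
tin_round 0.95 [281. 188.  68.  76.] z 63.0 (array([434.4,   9.6]), np.float32(59.8), np.float32(59.1), np.float32(0.647)) circ [434.2  10. ] 30.3
tin_tray 0.83 [288.  28. 115.  55.] z 19.2 (array([571.4,   3.9]), np.float32(100.4), np.float32(43.4), np.float32(1.573)) circ [571.1   4.1] 53.5
tin_tray 0.67 [447. 202.  76.  74.] z 46.3 (array([ 414.8, -151.4]), np.float32(48.1), np.float32(46.9), np.float32(0.681)) circ [ 415.1 -151.5] 31.6
tin_square 0.68 [446. 202.  72.  72.] z 46.3 (array([ 414.9, -151.2]), np.float32(47.9), np.float32(46.8), np.float32(0.674)) circ [ 415.1 -151.5] 31.6
capsule_a 0.66 [536. 299.  48.  33.] z 38.3 (array([ 301.1, -270.7]), np.float32(23.0), np.float32(11.2), np.float32(1.777)) circ [ 300.5 -270.8] 12.4
capsule_a 0.52 [555. 234.  11.  31.] z 7.7 (array([ 365.1, -285.7]), np.float32(34.2), np.float32(8.8), np.float32(0.218)) circ [ 365.9 -289.4] 17.1
[[0.002, -0.954, -0.299, 520.942], [-1.0, -0.002, 0.0, 8.223], [-0.001, 0.299, -0.954, 385.736], [0.0, 0.0, 0.0, 1.0]]
```

View pics/w1.png

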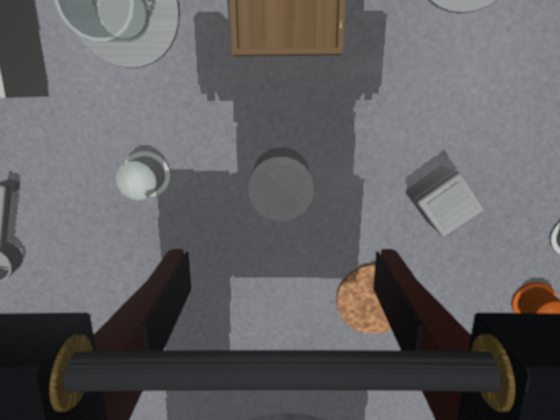

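The view shows the plain steel round tin at (281,188), with no other round tin near. Its measured position is (435,8.5). The square tin is at (447,202), and the capsule stands at (140,180).

Emit:
servo_tool(
  deltas=[
    [[-1,-2.5,150],[0,0,0]],
    [[-1,-2.5,150],[0,0,0]],
    [[-1,-2.5,150],[0,0,0]],
    [[-1,-2.5,150],[0,0,0]],
    [[-1,-2.5,150],[0,0,0]],
  ],
)

```text
t: 3.17
ee_pos: [430.1, 5.7, 68.9]
orientation: [-3.141, 0.004, 0.014]
ft_force: [0.0, -0.2, 0.6]
width: 88.0
grasp_force: 0.0
```

Emit:
servo_tool(
  deltas=[
    [[0,0,25],[0,0,0]],
    [[0,0,50],[0,0,0]],
    [[0,0,50],[0,0,0]],
  ],
)

```text
t: 3.42
ee_pos: [432.7, 5.9, 21.2]
orientation: [-3.142, 0.003, 0.006]
ft_force: [-1.6, 0.1, 0.4]
width: 87.8
grasp_force: 0.0
```

Emit:
servo_tool(
  deltas=[
    [[0,0,0],[0,0,0]],
    [[0,0,0],[0,0,0]],
    [[0,0,0],[0,0,0]],
    [[0,0,0],[0,0,0]],
    [[0,0,0],[0,0,0]],
  ],
  grip=1,
)

```text
t: 3.83
ee_pos: [435.2, 6.8, 24.1]
orientation: [-3.142, 0.001, -0.004]
ft_force: [-1.4, 0.2, 10.6]
width: 60.3
grasp_force: 30.0
```

Emit:
servo_tool(
  deltas=[
    [[0,0,-35],[0,0,0]],
    [[0,0,-60],[0,0,0]],
    [[0,0,-60],[0,0,0]],
    [[0,0,-60],[0,0,0]],
  ],
)

```text
t: 4.17
ee_pos: [435.3, 6.8, 84.0]
orientation: [3.142, -0.0, 0.006]
ft_force: [0.8, 0.4, -2.5]
width: 60.1
grasp_force: 30.0
```

Emit:
servo_tool(
  deltas=[
    [[35,0,0],[0,0,0]],
    [[70,0,0],[0,0,0]],
    [[105,1,0],[0,0,0]],
    [[140,2,0],[0,0,0]],
    [[169,4,0],[0,0,0]],
  ],
)

```text
t: 4.58
ee_pos: [604.7, 2.8, 81.2]
orientation: [-3.142, -0.0, 0.001]
ft_force: [0.5, -0.5, -1.7]
width: 60.2
grasp_force: 30.0
```

Emit:
servo_tool(
  deltas=[
    [[0,0,0],[0,0,0]],
    [[0,0,0],[0,0,0]],
    [[0,0,0],[0,0,0]],
  ],
)

```text
t: 4.83
ee_pos: [601.0, 2.8, 81.0]
orientation: [-3.142, 0.0, 0.006]
ft_force: [-0.3, -0.2, -1.3]
width: 60.5
grasp_force: 30.0
```

```bash
python3 - <<'E'
from h import *
p,W=look(["tin_round","tin_tray"],save="w2")
look(["tin_round","tin_tray","cup_a"],cam="scene",save="s2")
E
```

```text
4.8833 [600.8   2.8  81.3]
tin_round 0.85 [281. 278. 158. 153.] z 119.3 (array([607.5,   3.5]), np.float32(60.2), np.float32(46.6), np.float32(1.572)) circ [600.8   3.6] 30.4
tin_tray 0.88 [277. 131. 189. 262.] z 18.9 (array([654.3,   5.6]), np.float32(147.9), np.float32(101.6), np.float32(0.001)) circ [654.9   6.4] 87.9
5.0333 [601.8   2.8  82.4]
tin_round 0.62 [279. 268.  29.  47.] z 123.1 (array([6.09e+02, 6.00e-01]), np.float32(64.1), np.float32(56.8), np.float32(0.13)) circ [610.4   7.2] 37.0
tin_tray 0.92 [270. 317.  77.  94.] z 19.8 (array([646.9,   2.6]), np.float32(186.4), np.float32(100.3), np.float32(0.012)) circ [646.9   2.7] 104.3
cup_a 0.72 [361. 293.  34.  38.] z 63.2 (array([586.2, 149.9]), np.float32(60.1), np.float32(59.0), np.float32(1.838)) circ [586.3 149.4] 30.8
cup_a 0.65 [193. 280.  30.  40.] z 63.2 (array([ 638. , -151.7]), np.float32(58.5), np.float32(57.6), np.float32(0.681)) circ [ 637.6 -151.9] 30.1
```

View pics/w2.png

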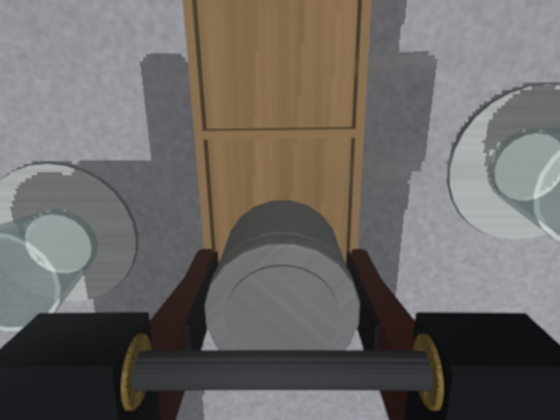

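The wrist view shows the tin held at (280,285) above the bigger bay. The divider is at row 132 and the cups are clear at the sides, so I lower it.

Emit:
servo_tool(
  deltas=[
    [[3,0,20],[0,0,0]],
    [[3,0,38],[0,0,0]],
    [[3,0,46],[0,0,0]],
    [[3,0,47],[0,0,0]],
    [[3,0,47],[0,0,0]],
  ],
)

```text
t: 5.6
ee_pos: [605.8, 2.7, 35.4]
orientation: [-3.142, 0.0, 0.002]
ft_force: [0.2, 0.2, -2.1]
width: 60.4
grasp_force: 30.0
```

Emit:
servo_tool(
  deltas=[
    [[0,0,1],[0,0,0]],
    [[0,0,2],[0,0,0]],
    [[0,0,3],[0,0,0]],
    [[0,0,4],[0,0,0]],
    [[0,0,4],[0,0,0]],
  ],
)

```text
t: 6.02
ee_pos: [606.3, 2.7, 31.9]
orientation: [-3.142, 0.0, -0.001]
ft_force: [0.1, -0.2, -2.7]
width: 60.3
grasp_force: 30.0
```

Emit:
servo_tool(
  deltas=[
    [[0,0,0.7],[0,0,0]],
    [[0,0,1.4],[0,0,0]],
    [[0,0,2],[0,0,0]],
    [[0,0,2],[0,0,0]],
  ],
)

```text
t: 6.35
ee_pos: [606.1, 2.7, 29.5]
orientation: [-3.142, 0.0, 0.0]
ft_force: [0.6, -0.3, -2.0]
width: 60.3
grasp_force: 30.0
```

Emit:
servo_tool(
  deltas=[
    [[0,0,0.5],[0,0,0]],
    [[0,0,1],[0,0,0]],
    [[0,0,1],[0,0,0]],
  ],
)

```text
t: 6.6
ee_pos: [606.1, 2.7, 29.2]
orientation: [-3.142, 0.0, 0.0]
ft_force: [-2.4, 0.6, 3.5]
width: 60.3
grasp_force: 30.0
```

Emit:
servo_tool(
  deltas=[
    [[0,0,0],[0,0,0]],
    [[0,0,0],[0,0,0]],
    [[0,0,0],[0,0,0]],
    [[0,0,0],[0,0,0]],
  ],
  grip=-0.7,
)

```text
t: 6.93
ee_pos: [606.3, 2.7, 28.6]
orientation: [3.142, -0.0, 0.0]
ft_force: [0.1, 0.2, -0.6]
width: 74.4
grasp_force: 0.0
```

Emit:
servo_tool(
  deltas=[
    [[0,0,-20],[0,0,0]],
    [[0,0,-50],[0,0,0]],
    [[0,0,-90],[0,0,0]],
    [[0,0,-120],[0,0,0]],
  ],
)

```text
t: 7.27
ee_pos: [606.5, 2.7, 150.7]
orientation: [-3.142, 0.0, -0.001]
ft_force: [1.6, 1.0, 0.4]
width: 74.7
grasp_force: 0.0
```

Emit:
servo_tool(
  deltas=[
    [[-140,115,0],[0,0,-0.5]],
    [[-140,115,0],[0,0,-0.5]],
    [[-140,115,0],[0,0,-0.5]],
    [[-140,115,0],[0,0,-0.5]],
    [[-140,115,0],[0,0,-0.5]],
  ],
  grip=-1,
)

```text
t: 7.68
ee_pos: [461.9, -113.7, 148.4]
orientation: [-3.041, -0.786, 0.004]
ft_force: [0.8, 0.5, -1.4]
width: 87.5
grasp_force: 0.0
```

Emit:
servo_tool(
  deltas=[
    [[-63.5,10,0],[0,0,-0.18]],
    [[-63.5,10,0],[0,0,-0.18]],
    [[-63.5,10,0],[0,0,-0.18]],
    [[-63.5,10,0],[0,0,-0.18]],
    [[-63.5,10,0],[0,0,-0.18]],
  ],
)

```text
t: 8.1
ee_pos: [416.0, -151.6, 149.0]
orientation: [2.962, 1.045, 0.002]
ft_force: [0.4, -0.5, 0.1]
width: 87.8
grasp_force: 0.0
```

```bash
python3 - <<'E'
from h import *
p,W=look(["tin_square"])
look(["tin_round","tin_tray","cup_a"],cam="top",save="t3")
look(["tin_round"],cam="scene")
print(ctrl.get_obs()["orientation"],ctrl.get_obs()["qpos"])
E
```

```text
8.15 [ 416.3 -151.4  148.9]
tin_square 0.61 [282. 200.  61.  74.] z 46.3 (array([ 414.6, -151.6]), np.float32(46.4), np.float32(46.2), np.float32(0.672)) circ [ 414.8 -151.5] 31.5
8.25 [ 416.2 -151.1  148.8]
tin_round 0.57 [266. 147.  34.  33.] z 68.7 (array([603.8,   1.1]), np.float32(58.5), np.float32(57.7), np.float32(2.191)) circ [604.3   1.6] 30.2
tin_tray 0.74 [266. 134.  49.  84.] z 19.6 (array([642.5,   3.7]), np.float32(187.3), np.float32(99.9), np.float32(0.016)) circ [642.4   3.1] 104.1
tin_tray 0.56 [343. 134.  27.  35.] z 63.2 (array([ 635. , -149.5]), np.float32(59.1), np.float32(57.2), np.float32(0.391)) circ [ 635.8 -150.2] 30.8
cup_a 0.92 [194. 155.  29.  31.] z 63.3 (array([584.4, 150.1]), np.float32(59.6), np.float32(56.0), np.float32(0.098)) circ [584.5 151. ] 30.0
cup_a 0.58 [344. 135.  29.  33.] z 63.3 (array([ 635. , -149.5]), np.float32(59.1), np.float32(57.2), np.float32(0.391)) circ [ 635.8 -150.2] 30.8
8.45 [ 415.6 -151.1  148.6]
tin_round 0.73 [278. 286.  35.  40.] z 68.7 (array([608.5,   0.9]), np.float32(59.6), np.float32(57.9), np.float32(2.995)) circ [607.6   0.7] 30.6
[-2.96144166e+00 -1.04825128e+00  6.04018595e-05] [-3.75819622e-01  2.73500881e-01  2.07804256e+00  7.21214105e-05
  7.90144770e-01  5.14517719e-01]
```

Emit:
servo_tool(
  deltas=[
    [[-0.5,0,40],[0,0,0]],
    [[-0.5,0,80],[0,0,0]],
    [[-0.5,0,115],[0,0,0]],
    [[-0.5,0,134],[0,0,0]],
    [[-0.5,0,134],[0,0,0]],
  ],
)

```text
t: 8.92
ee_pos: [412.4, -150.7, 11.4]
orientation: [-2.958, -1.046, 0.008]
ft_force: [-1.1, -0.2, -0.2]
width: 87.7
grasp_force: 0.0
```

Emit:
servo_tool(
  deltas=[
    [[0,0,0],[0,0,0]],
    [[0,0,0],[0,0,0]],
    [[0,0,0],[0,0,0]],
    [[0,0,0],[0,0,0]],
    [[0,0,0],[0,0,0]],
  ],
  grip=1,
)

```text
t: 9.33
ee_pos: [415.7, -152.1, 15.9]
orientation: [2.96, 1.047, 0.003]
ft_force: [0.1, 0.5, -0.2]
width: 57.7
grasp_force: 0.0
```

Emit:
servo_tool(
  deltas=[
    [[0,0,0],[0,0,0]],
    [[0,0,0],[0,0,0]],
    [[0,0,0],[0,0,0]],
  ],
)

```text
t: 9.58
ee_pos: [415.3, -152.0, 15.3]
orientation: [2.961, 1.047, 0.001]
ft_force: [-0.8, -0.5, 7.7]
width: 46.1
grasp_force: 30.0
```

Emit:
servo_tool(
  deltas=[
    [[0,0,-25],[0,0,0]],
    [[0,0,-60],[0,0,0]],
    [[0,0,-90],[0,0,0]],
    [[0,0,-100],[0,0,0]],
  ],
)

```text
t: 9.92
ee_pos: [416.4, -152.4, 117.9]
orientation: [2.959, 1.046, 0.006]
ft_force: [1.0, 0.3, -0.9]
width: 46.1
grasp_force: 30.0
```

Emit:
servo_tool(
  deltas=[
    [[36,6,0],[0,0,0.1]],
    [[73,13,0],[0,0,0.2]],
    [[110,19,0],[0,0,0.3]],
    [[146,25.5,0],[0,0,0.4]],
    [[182.5,32,0],[0,0,0.5]],
  ],
)

```text
t: 10.33
ee_pos: [577.7, -60.8, 113.9]
orientation: [-3.129, -0.274, 0.001]
ft_force: [0.2, -0.7, -0.7]
width: 46.1
grasp_force: 30.0
```

Emit:
servo_tool(
  deltas=[
    [[32,-11,0],[0,0,0.04]],
    [[64,-21,0],[0,0,0.08]],
    [[97,-32,0],[0,0,0.12]],
    [[129,-43,0],[0,0,0.164]],
    [[129,-43,0],[0,0,0.164]],
  ],
)

```text
t: 10.75
ee_pos: [700.8, 6.5, 113.9]
orientation: [-3.141, -0.025, -0.006]
ft_force: [-1.1, -0.8, -0.6]
width: 46.4
grasp_force: 30.0
```

Emit:
servo_tool(
  deltas=[
    [[0,0,0],[0,0,0]],
    [[0,0,0],[0,0,0]],
    [[0,0,0],[0,0,0]],
  ],
)

```text
t: 11.0
ee_pos: [694.5, 2.8, 113.8]
orientation: [3.141, 0.025, -0.004]
ft_force: [-0.2, 0.1, -0.6]
width: 46.1
grasp_force: 30.0
```

```bash
python3 - <<'E'
from h import *
p,W=look(["tin_square","tin_tray","tin_round"],save="w4")
E
```

```text
11.05 [694.7   2.7 114.2]
tin_square 0.93 [282. 286. 119. 134.] z 144.4 (array([694.5,   3.6]), np.float32(46.7), np.float32(45.8), np.float32(1.587)) circ [694.4   3.6] 31.6
tin_tray 0.98 [279. 248. 144. 206.] z 19.0 (array([654.9,   5.6]), np.float32(165.9), np.float32(100.4), np.float32(0.015)) circ [655.8   5.7] 95.7
tin_round 0.39 [281. 395.  22.   4.] z 66.2 (array([577.1,   1.8]), np.float32(12.5), np.float32(3.8), np.float32(1.51)) circ [577.2   1.8] 6.3
```

View pics/w4.png

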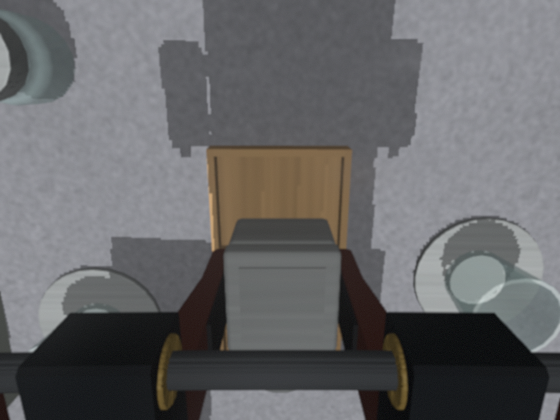

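The square tin is held level at (282,286), heading into the small bay whose far wall is at row 150. I lower it there.

Emit:
servo_tool(
  deltas=[
    [[2,-1.5,30],[0,0,0]],
    [[2,-1.5,60],[0,0,0]],
    [[2,-1.5,80],[0,0,0]],
    [[2,-1.5,88],[0,0,0]],
    [[2,-1.5,88],[0,0,0]],
  ],
)

```text
t: 11.62
ee_pos: [696.2, 4.7, 24.5]
orientation: [-3.141, -0.024, 0.006]
ft_force: [-0.3, 0.1, -1.0]
width: 46.6
grasp_force: 30.0
```

Emit:
servo_tool(
  deltas=[
    [[0,0,0.5],[0,0,0]],
    [[0,0,1],[0,0,0]],
    [[0,0,2],[0,0,0]],
    [[0,0,3],[0,0,0]],
    [[0,0,3],[0,0,0]],
  ],
)

```text
t: 12.03
ee_pos: [698.6, 5.0, 24.5]
orientation: [3.141, 0.025, 0.002]
ft_force: [-0.2, -0.2, -0.8]
width: 46.4
grasp_force: 30.0
```

Emit:
servo_tool(
  deltas=[
    [[0,0,0.7],[0,0,0]],
    [[0,0,1.5],[0,0,0]],
    [[0,0,1.5],[0,0,0]],
    [[0,0,1.5],[0,0,0]],
  ],
)

```text
t: 12.37
ee_pos: [698.0, 5.0, 22.1]
orientation: [-3.141, -0.025, 0.0]
ft_force: [-0.4, 0.5, -0.9]
width: 46.0
grasp_force: 30.0
```

Emit:
servo_tool(
  deltas=[
    [[0,0,0.5],[0,0,0]],
    [[0,0,1],[0,0,0]],
    [[0,0,1],[0,0,0]],
    [[0,0,1],[0,0,0]],
  ],
)

```text
t: 12.7
ee_pos: [698.0, 5.0, 21.1]
orientation: [3.141, 0.025, -0.0]
ft_force: [0.7, -0.2, -1.4]
width: 46.2
grasp_force: 30.0
```

Emit:
servo_tool(
  deltas=[
    [[0,0,0.4],[0,0,0]],
    [[0,0,0.8],[0,0,0]],
    [[0,0,0.8],[0,0,0]],
    [[0,0,0.8],[0,0,0]],
  ],
)

```text
t: 13.03
ee_pos: [698.1, 5.0, 20.4]
orientation: [3.141, 0.025, 0.0]
ft_force: [0.6, -0.3, -0.1]
width: 46.4
grasp_force: 30.0
```

Emit:
servo_tool(
  deltas=[
    [[0,0,0.3],[0,0,0]],
    [[0,0,0.7],[0,0,0]],
    [[0,0,0.7],[0,0,0]],
  ],
)

```text
t: 13.28
ee_pos: [698.2, 5.0, 20.4]
orientation: [3.141, 0.025, 0.0]
ft_force: [-3.5, 0.2, 5.2]
width: 46.1
grasp_force: 30.0
```

Emit:
servo_tool(
  deltas=[
    [[0,0,0],[0,0,0]],
    [[0,0,0],[0,0,0]],
    [[0,0,0],[0,0,0]],
    [[0,0,0],[0,0,0]],
  ],
  grip=-0.4,
)

```text
t: 13.62
ee_pos: [698.1, 4.9, 19.5]
orientation: [-3.141, -0.025, 0.0]
ft_force: [-0.2, -0.4, -0.0]
width: 61.1
grasp_force: 0.0
```

Emit:
servo_tool(
  deltas=[
    [[0,0,-20],[0,0,0]],
    [[0,0,-55],[0,0,0]],
    [[0,0,-95],[0,0,0]],
    [[0,0,-135],[0,0,0]],
    [[0,0,-145],[0,0,0]],
  ],
)

```text
t: 14.03
ee_pos: [701.6, 4.9, 171.8]
orientation: [3.141, 0.025, 0.015]
ft_force: [1.8, -0.2, 0.6]
width: 61.2
grasp_force: 0.0
```

Emit:
servo_tool(
  deltas=[
    [[-101,-99,0],[0,0,-0.6]],
    [[-101,-99,0],[0,0,-0.6]],
    [[-101,-99,0],[0,0,-0.6]],
    [[-101,-99,0],[0,0,-0.6]],
    [[-101,-99,0],[0,0,-0.6]],
  ],
)

```text
t: 14.45
ee_pos: [592.1, 104.7, 164.3]
orientation: [-2.989, -0.965, 0.004]
ft_force: [-0.3, 0.0, -0.5]
width: 61.6
grasp_force: 0.0
```

Emit:
servo_tool(
  deltas=[
    [[-25,-139,0],[0,0,-0.6]],
    [[-25,-139,0],[0,0,-0.6]],
    [[-25,-139,0],[0,0,-0.6]],
    [[-25,-139,0],[0,0,-0.6]],
    [[-25,-139,0],[0,0,-0.6]],
  ],
)

```text
t: 14.87
ee_pos: [491.7, 203.4, 164.4]
orientation: [-2.569, -1.806, 0.002]
ft_force: [0.1, -0.8, 0.1]
width: 61.7
grasp_force: 0.0
```

Emit:
servo_tool(
  deltas=[
    [[58,-129,0],[0,0,-0.6]],
    [[58,-129,0],[0,0,-0.6]],
    [[58,-129,0],[0,0,-0.6]],
    [[58,-129,0],[0,0,-0.6]],
    [[58,-129,0],[0,0,-0.6]],
  ],
)

```text
t: 15.28
ee_pos: [391.4, 302.5, 164.5]
orientation: [-1.921, -2.485, 0.001]
ft_force: [0.3, -0.3, 0.5]
width: 61.8
grasp_force: 0.0
```

Emit:
servo_tool(
  deltas=[
    [[0,0,0],[0,0,-0.6]],
    [[0,0,0],[0,0,-0.6]],
    [[0,0,0],[0,0,-0.6]],
    [[0,0,0],[0,0,-0.6]],
    [[0,0,0],[0,0,-0.6]],
  ],
)

```text
t: 15.7
ee_pos: [394.0, 300.6, 164.5]
orientation: [-1.106, -2.941, 0.0]
ft_force: [-0.2, -0.0, 0.7]
width: 61.7
grasp_force: 0.0
```

Emit:
servo_tool(
  deltas=[
    [[0,0,0],[0,0,-0.48]],
    [[0,0,0],[0,0,-0.48]],
    [[0,0,0],[0,0,-0.48]],
    [[0,0,0],[0,0,-0.48]],
    [[0,0,0],[0,0,-0.48]],
  ],
)

```text
t: 16.12
ee_pos: [394.0, 300.6, 164.5]
orientation: [-0.379, -3.119, 0.0]
ft_force: [0.9, 0.3, 0.4]
width: 61.2
grasp_force: 0.0
```

```bash
cat >> h.py <<'E'
def handle(W,m):  # scoop: points at handle/cup height -> axis from far narrow part
    P=W[m]; P=P[np.isfinite(P[:,2])&(P[:,2]>10)]; T=P[P[:,2]>np.percentile(P[:,2],97)-6]
    c=np.median(T[:,:2],0); d=np.linalg.svd(T[:,:2]-T[:,:2].mean(0),full_matrices=False)[2][0]
    for _ in range(3):
        t=(T[:,:2]-c)@d; n=np.array([-d[1],d[0]]); w=(T[:,:2]-c)@n
        # cup end = the wider one
        if np.ptp(w[t>np.median(t)+10])>np.ptp(w[t<np.median(t)-10]): d=-d; t=-t
        hi=t.max(); H=T[(t>hi-62)&(t<hi-4),:2]
        c=H.mean(0); d2=np.linalg.svd(H-c,full_matrices=False)[2][0]; d=d2*np.sign(d2@d)
    t=(T[:,:2]-c)@d
    print("handle yaw",np.arctan2(d[1],d[0]).round(3),"origin",(c+d*(t.max()-55)).round(1),"len",np.ptp(t).round(1),"hw",np.ptp((H-c)@np.array([-d[1],d[0]])).round(1))
E
python3 - <<'E'
from h import *
p,W=look(["scoop"],save="w5")
for s in finder.silhouettes("scoop",p)[:1]: handle(W,s["mask"])
p,W=look(["scoop","tin_round","tin_square"],cam="top")
for s in finder.silhouettes("scoop",p)[:1]: handle(W,s["mask"])
print(ctrl.get_obs()["orientation"],ctrl.get_obs()["qpos"])
E
```

```text
16.1667 [394.  300.6 164.5]
scoop 0.68 [279. 168.  50. 132.] z 25.4 (array([373.1, 295.4]), np.float32(108.7), np.float32(38.6), np.float32(2.702)) circ [376.1 302.1] 54.5
handle yaw -0.289 origin [375. 300.] len 108.9 hw 11.9
16.3167 [394.  300.6 164.6]
scoop 0.68 [119. 257.  27.  56.] z 27.0 (array([362.1, 290.7]), np.float32(98.2), np.float32(93.3), np.float32(0.623)) circ [369.  282.6] 57.8
tin_round 0.59 [267. 148.  34.  32.] z 68.7 (array([603.2,   1.8]), np.float32(58.7), np.float32(57.9), np.float32(0.921)) circ [603.9   1.4] 30.4
tin_square 0.91 [268. 104.  21.  25.] z 52.1 (array([696.9,   3.5]), np.float32(46.0), np.float32(43.8), np.float32(0.064)) circ [696.6   2.8] 30.1
handle yaw 0.184 origin [370.7 286.4] len 98.0 hw 73.5
[3.86627008e-01 3.11771115e+00 7.06009070e-06] [ 6.27677542e-01  3.17969627e-01  1.95691740e+00  4.14343225e-06
  8.66702423e-01 -6.96361475e-01]
```

View pics/w5.png

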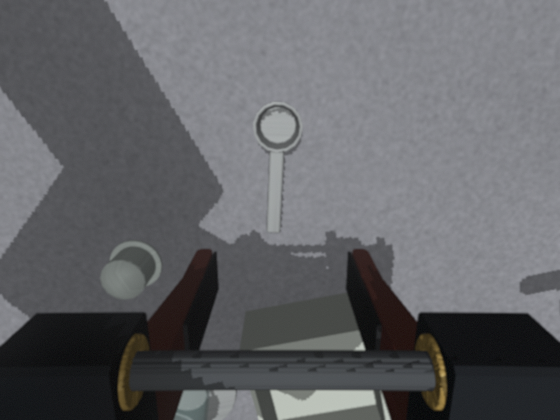

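The scoop's cup is at (278,126) and its handle runs to (274,232). It points at yaw −0.289 with its origin at (375,300), and the length and width agree. The tub is below it in the picture.

Emit:
servo_tool(
  deltas=[
    [[17,-5,40],[0,0,0.042]],
    [[17,-5,80],[0,0,0.042]],
    [[17,-5,115],[0,0,0.042]],
    [[17,-5,130],[0,0,0.042]],
    [[17,-5,130],[0,0,0.042]],
  ],
)

```text
t: 16.93
ee_pos: [374.2, 298.4, 31.5]
orientation: [-0.451, -3.105, 0.007]
ft_force: [-0.6, -0.3, 1.4]
width: 61.6
grasp_force: 0.0
```

Emit:
servo_tool(
  deltas=[
    [[0,0,10],[0,0,0]],
    [[0,0,20],[0,0,0]],
    [[0,0,27],[0,0,0]],
    [[0,0,30],[0,0,0]],
    [[0,0,31],[0,0,0]],
  ],
)

```text
t: 17.35
ee_pos: [376.5, 300.0, 3.6]
orientation: [0.451, 3.109, 0.0]
ft_force: [0.4, -0.7, -0.5]
width: 61.6
grasp_force: 0.0
```

```bash
python3 - <<'E'
from h import *
p,W=look(["scoop"],save="w6")
for s in finder.silhouettes("scoop",p)[:1]: handle(W,s["mask"])
E
```

```text
17.4 [376.5 300.    3.7]
scoop 0.8 [280. 277. 101. 236.] z 25.1 (array([372.9, 294.8]), np.float32(108.6), np.float32(39.2), np.float32(2.682)) circ [375.7 299.9] 54.8
handle yaw -0.295 origin [375.6 300.1] len 109.7 hw 12.0
```

View pics/w6.png

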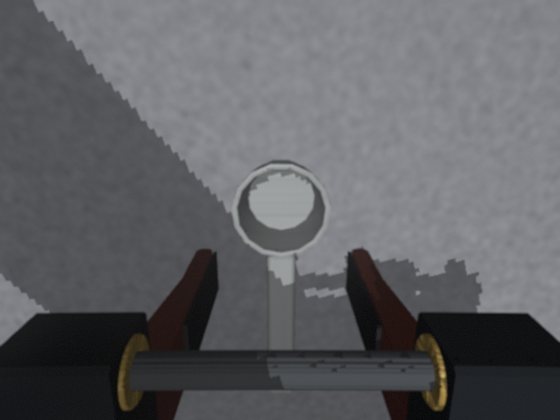

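Handle at (281,310) lies centred between the fingers; closing.

Emit:
servo_tool(
  deltas=[
    [[0,0,0],[0,0,0]],
    [[0,0,0],[0,0,0]],
    [[0,0,0],[0,0,0]],
    [[0,0,0],[0,0,0]],
    [[0,0,0],[0,0,0]],
  ],
  grip=1,
)

```text
t: 17.92
ee_pos: [376.4, 299.9, 3.8]
orientation: [0.451, 3.109, 0.0]
ft_force: [-0.2, -0.6, 1.1]
width: 32.2
grasp_force: 0.0
```

Emit:
servo_tool(
  deltas=[
    [[0,0,0],[0,0,0]],
    [[0,0,0],[0,0,0]],
    [[0,0,0],[0,0,0]],
    [[0,0,0],[0,0,0]],
    [[0,0,0],[0,0,0]],
  ],
)

```text
t: 18.33
ee_pos: [376.4, 299.9, 3.7]
orientation: [0.451, 3.109, 0.0]
ft_force: [-0.8, -0.6, -0.5]
width: 11.7
grasp_force: 30.0
```

Emit:
servo_tool(
  deltas=[
    [[0,0,-25],[0,0,0]],
    [[0,0,-55],[0,0,-0.1]],
    [[0,0,-85],[0,0,-0.2]],
    [[0,0,-100],[0,0,-0.3]],
    [[0,0,-100],[0,0,-0.395]],
  ],
)

```text
t: 18.75
ee_pos: [378.0, 301.2, 107.0]
orientation: [-0.176, 3.132, 0.005]
ft_force: [0.4, 0.4, -0.4]
width: 11.7
grasp_force: 30.0
```

Emit:
servo_tool(
  deltas=[
    [[-7,-31,0],[0,0,0]],
    [[-14,-62,0],[0,0,0]],
    [[-20,-93,0],[0,0,0]],
    [[-27,-124,0],[0,0,0]],
    [[-34,-155,0],[0,0,0]],
  ],
)

```text
t: 19.17
ee_pos: [426.7, 148.1, 103.7]
orientation: [0.169, -3.137, 0.0]
ft_force: [0.3, 0.5, -1.4]
width: 11.4
grasp_force: 30.0
```

Emit:
servo_tool(
  deltas=[
    [[-7,-31,0],[0,0,0]],
    [[-14,-62,0],[0,0,0]],
    [[-20,-93,0],[0,0,0]],
    [[-27,-124,0],[0,0,0]],
    [[-34,-155,0],[0,0,0]],
  ],
)

```text
t: 19.58
ee_pos: [477.2, -2.7, 103.6]
orientation: [0.168, -3.137, -0.0]
ft_force: [0.3, 0.6, -0.3]
width: 11.6
grasp_force: 30.0
```

Emit:
servo_tool(
  deltas=[
    [[-7,-31,0],[0,0,0]],
    [[-14,-62,0],[0,0,0]],
    [[-20,-93,0],[0,0,0]],
    [[-27,-124,0],[0,0,0]],
    [[-34,-155,0],[0,0,0]],
  ],
)

```text
t: 20.0
ee_pos: [527.5, -153.1, 103.5]
orientation: [0.168, -3.137, -0.0]
ft_force: [0.6, -0.2, -0.3]
width: 11.4
grasp_force: 30.0
```

Emit:
servo_tool(
  deltas=[
    [[-7,-31,0],[0,0,0]],
    [[-14,-62,0],[0,0,0]],
    [[-20,-93,0],[0,0,0]],
    [[-27,-124,0],[0,0,0]],
    [[-34,-156,0],[0,0,0]],
  ],
)

```text
t: 20.42
ee_pos: [577.9, -304.3, 103.3]
orientation: [0.168, -3.136, -0.001]
ft_force: [0.6, 0.6, -0.4]
width: 12.0
grasp_force: 30.0
```

Emit:
servo_tool(
  deltas=[
    [[0,0,0],[0,0,0]],
    [[0,0,0],[0,0,0]],
    [[0,0,0],[0,0,0]],
  ],
)

```text
t: 20.67
ee_pos: [577.1, -302.3, 103.0]
orientation: [0.167, -3.136, -0.002]
ft_force: [0.1, 0.3, -1.3]
width: 11.5
grasp_force: 30.0
```

```bash
python3 - <<'E'
from h import *
p,W=look(["scoop","scoop_tray"],save="w7")
for s in finder.silhouettes("scoop",p)[:1]: handle(W,s["mask"])
print(ctrl.get_obs()["orientation"],ctrl.get_obs()["qpos"].round(2))
E
```

```text
20.7167 [ 577.1 -301.8  103.1]
scoop 0.68 [281. 277.  99. 236.] z 124.4 (array([ 575. , -296.6]), np.float32(108.8), np.float32(39.0), np.float32(0.264)) circ [ 576.7 -302.9] 54.8
scoop_tray 0.58 [280. 194. 147. 238.] z 19.1 (array([ 570.9, -303.4]), np.float32(168.8), np.float32(90.6), np.float32(0.108)) circ [ 570.9 -302.8] 94.7
handle yaw 0.104 origin [ 576.3 -302.1] len 109.4 hw 12.0
[ 1.70226572e-01 -3.13641037e+00 -7.24250114e-04] [-0.5   0.61  1.64  0.    0.9  -2.18]
```

View pics/w7.png

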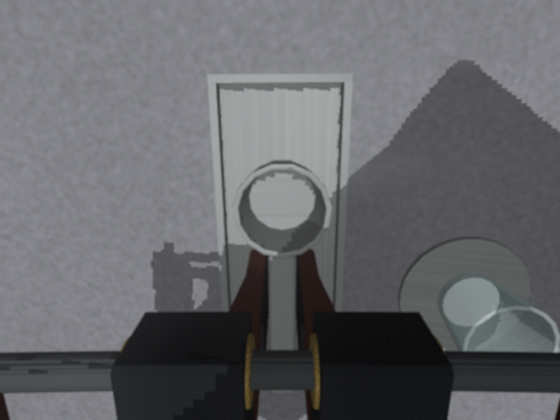

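The scoop hangs level, lined up over the steel tray, with its cup at (283,208) and the tray walls at columns 215 and 345. I lower it.

Emit:
servo_tool(
  deltas=[
    [[0,0,30],[0,0,0]],
    [[0,0,60],[0,0,0]],
    [[0,0,80],[0,0,0]],
    [[0,0,88],[0,0,0]],
    [[0,0,88],[0,0,0]],
  ],
)

```text
t: 21.28
ee_pos: [576.6, -301.5, 13.7]
orientation: [0.169, -3.134, -0.003]
ft_force: [-0.6, 0.3, -0.2]
width: 12.0
grasp_force: 30.0
```

Emit:
servo_tool(
  deltas=[
    [[0,0,1],[0,0,0]],
    [[0,0,2],[0,0,0]],
    [[0,0,3],[0,0,0]],
    [[0,0,4],[0,0,0]],
    [[0,0,4.5],[0,0,0]],
  ],
)

```text
t: 21.7
ee_pos: [578.5, -303.3, 12.0]
orientation: [-0.168, 3.136, -0.001]
ft_force: [0.2, -0.1, -0.9]
width: 11.3
grasp_force: 30.0
```

Emit:
servo_tool(
  deltas=[
    [[0,0,0.5],[0,0,0]],
    [[0,0,1],[0,0,0]],
    [[0,0,1.3],[0,0,0]],
    [[0,0,1.3],[0,0,0]],
  ],
)

```text
t: 22.03
ee_pos: [577.9, -302.9, 9.8]
orientation: [0.168, -3.137, -0.0]
ft_force: [0.5, 0.3, 0.0]
width: 11.9
grasp_force: 30.0
```

Emit:
servo_tool(
  deltas=[
    [[0,0,0.4],[0,0,0]],
    [[0,0,0.8],[0,0,0]],
    [[0,0,0.8],[0,0,0]],
    [[0,0,0.8],[0,0,0]],
  ],
)

```text
t: 22.37
ee_pos: [578.0, -303.0, 9.0]
orientation: [0.168, -3.137, -0.0]
ft_force: [0.5, -0.3, -1.2]
width: 11.7
grasp_force: 30.0
```

Emit:
servo_tool(
  deltas=[
    [[0,0,0.3],[0,0,0]],
    [[0,0,0.6],[0,0,0]],
    [[0,0,0.6],[0,0,0]],
  ],
)

```text
t: 22.62
ee_pos: [578.0, -303.0, 8.7]
orientation: [-0.168, 3.137, -0.0]
ft_force: [0.5, -0.2, 2.6]
width: 11.9
grasp_force: 30.0
```

Emit:
servo_tool(
  deltas=[
    [[0,0,0],[0,0,0]],
    [[0,0,0],[0,0,0]],
    [[0,0,0],[0,0,0]],
    [[0,0,0],[0,0,0]],
  ],
  grip=0.27,
)

```text
t: 22.95
ee_pos: [578.0, -303.0, 8.4]
orientation: [-0.168, 3.137, 0.0]
ft_force: [0.5, 0.1, 0.3]
width: 31.2
grasp_force: 0.0
```

Emit:
servo_tool(
  deltas=[
    [[0,0,-15],[0,0,0]],
    [[0,0,-45],[0,0,0]],
    [[0,0,-80],[0,0,0]],
    [[0,0,-120],[0,0,0]],
    [[0,0,-145],[0,0,0]],
  ],
)

```text
t: 23.37
ee_pos: [579.2, -303.6, 158.4]
orientation: [-0.168, 3.133, -0.004]
ft_force: [0.9, -0.5, -0.2]
width: 31.7
grasp_force: 0.0
```

Emit:
servo_tool(
  deltas=[
    [[189,20,0],[0,0,0.6]],
    [[189,20,0],[0,0,0.6]],
    [[189,20,0],[0,0,0.6]],
    [[189,20,0],[0,0,0.6]],
    [[189,20,0],[0,0,0.6]],
  ],
  grip=-0.5,
)

```text
t: 23.78
ee_pos: [384.0, -302.2, 154.2]
orientation: [-0.776, -3.043, -0.001]
ft_force: [-0.8, -0.2, 0.8]
width: 61.7
grasp_force: 0.0
```

Emit:
servo_tool(
  deltas=[
    [[14.5,-9,0],[0,0,0.517]],
    [[14.5,-9,0],[0,0,0.517]],
    [[14.5,-9,0],[0,0,0.517]],
    [[14.5,-9,0],[0,0,0.517]],
    [[14.5,-9,0],[0,0,0.517]],
  ],
)

```text
t: 24.2
ee_pos: [371.0, -304.7, 154.6]
orientation: [1.526, 2.744, -0.0]
ft_force: [-0.2, -0.6, 0.1]
width: 66.0
grasp_force: 0.0
```

```bash
python3 - <<'E'
from h import *
p,W=look(["capsule_a"],save="w8")
p,W=look(["scoop","scoop_tray"],cam="top")
for s in finder.silhouettes("scoop",p)[:1]: handle(W,s["mask"])
print(ctrl.get_obs()["orientation"],ctrl.get_obs()["qpos"].round(2))
E
```

```text
24.25 [ 371.1 -304.6  154.4]
capsule_a 0.85 [217. 266.  48.  58.] z 40.8 (array([ 351.1, -359.7]), np.float32(98.5), np.float32(15.5), np.float32(1.93)) circ [ 350.3 -360. ] 49.3
capsule_a 0.82 [279. 191.  56.  59.] z 41.2 (array([ 369.1, -304.8]), np.float32(32.1), np.float32(31.6), np.float32(1.516)) circ [ 369.2 -305.7] 17.0
capsule_a 0.64 [210. 112.  63.  58.] z 41.1 (array([ 288.1, -279.1]), np.float32(33.0), np.float32(31.1), np.float32(1.286)) circ [ 288.1 -278.5] 17.1
capsule_a 0.45 [457. 291.  75.  41.] z 30.0 (array([ 482.5, -291.5]), np.float32(203.8), np.float32(38.7), np.float32(2.91)) circ [ 486.3 -275.6] 101.9
capsule_a 0.45 [470. 276. 180. 114.] z 19.0 (array([ 520.8, -285.3]), np.float32(276.5), np.float32(73.5), np.float32(3.109)) circ [ 521.3 -270.9] 138.5
24.35 [ 371.1 -304.5  154. ]
scoop 0.65 [413. 166.  21.  52.] z 31.1 (array([ 575.6, -308.3]), np.float32(107.5), np.float32(38.9), np.float32(3.087)) circ [ 576.3 -302.5] 54.4
scoop_tray 0.76 [411. 169.  55.  89.] z 19.5 (array([ 561.6, -303.8]), np.float32(210.8), np.float32(92.9), np.float32(0.098)) circ [ 560.9 -301.6] 113.8
handle yaw 0.103 origin [ 575.7 -302.7] len 108.7 hw 13.2
[ 1.51660254e+00  2.75109249e+00 -7.28682049e-05] [-0.71  0.31  2.   -0.    0.83 -1.28]
```

View pics/w8.png

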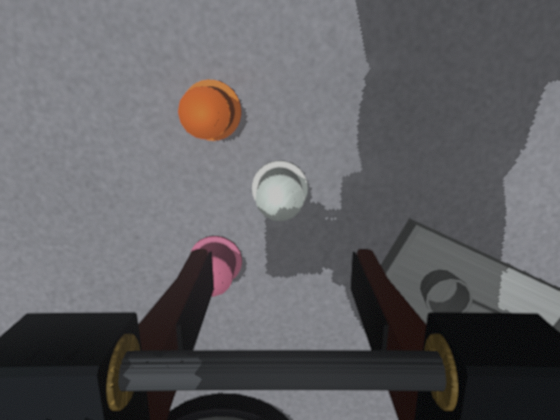

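The silver capsule is at (280,190), pink at (215,265) and orange at (210,110); the silver one is the target. The fingers clear both look-alikes, and the scoop lies flat in its tray.

Emit:
servo_tool(
  deltas=[
    [[0.5,-1.8,35],[0,0,0]],
    [[0.5,-1.8,70],[0,0,0]],
    [[0.5,-1.8,100],[0,0,0]],
    [[0.5,-1.8,120],[0,0,0]],
    [[0.5,-1.8,125],[0,0,0]],
  ],
)

```text
t: 24.92
ee_pos: [367.5, -303.5, 25.6]
orientation: [-1.515, -2.746, -0.002]
ft_force: [-0.2, -0.2, 0.2]
width: 65.9
grasp_force: 0.0
```

Emit:
servo_tool(
  deltas=[
    [[0,0,8],[0,0,0]],
    [[0,0,15],[0,0,0]],
    [[0,0,20],[0,0,0]],
    [[0,0,22],[0,0,0]],
    [[0,0,22],[0,0,0]],
  ],
)

```text
t: 25.33
ee_pos: [369.3, -305.1, 6.7]
orientation: [1.519, 2.749, -0.0]
ft_force: [-0.4, -0.1, 0.5]
width: 65.7
grasp_force: 0.0
```

Emit:
servo_tool(
  deltas=[
    [[0,0,0],[0,0,0]],
    [[0,0,0],[0,0,0]],
    [[0,0,0],[0,0,0]],
    [[0,0,0],[0,0,0]],
    [[0,0,0],[0,0,0]],
  ],
  grip=1,
)

```text
t: 25.75
ee_pos: [369.3, -305.1, 6.8]
orientation: [1.519, 2.749, -0.0]
ft_force: [1.0, 0.3, 2.9]
width: 37.3
grasp_force: 30.0
```

Emit:
servo_tool(
  deltas=[
    [[0,0,0],[0,0,0]],
    [[0,0,0],[0,0,0]],
  ],
)

```text
t: 25.92
ee_pos: [369.3, -305.0, 6.7]
orientation: [1.519, 2.749, -0.0]
ft_force: [-0.2, 0.7, 4.7]
width: 37.8
grasp_force: 30.0
```

Emit:
servo_tool(
  deltas=[
    [[0,0,-25],[0,0,0]],
    [[0,0,-60],[0,0,0]],
    [[0,0,-95],[0,0,0]],
    [[0,0,-130],[0,0,0]],
    [[0,0,-140],[0,0,0]],
  ],
)

```text
t: 26.33
ee_pos: [370.9, -306.4, 150.8]
orientation: [1.516, 2.744, -0.002]
ft_force: [0.9, -0.3, 0.2]
width: 37.4
grasp_force: 30.0
```

Emit:
servo_tool(
  deltas=[
    [[18,26,0],[0,0,-0.1]],
    [[37,52,0],[0,0,-0.2]],
    [[56,78,0],[0,0,-0.3]],
    [[74,104,0],[0,0,-0.4]],
    [[93,131,0],[0,0,-0.5]],
  ],
)

```text
t: 26.75
ee_pos: [430.4, -155.1, 145.9]
orientation: [-0.785, -3.041, -0.0]
ft_force: [0.1, -1.4, 0.1]
width: 37.3
grasp_force: 30.0
```

Emit:
servo_tool(
  deltas=[
    [[4,32,0],[0,0,-0.1]],
    [[7,64,0],[0,0,-0.2]],
    [[11,95,0],[0,0,-0.3]],
    [[15,127,0],[0,0,-0.4]],
    [[19,159,0],[0,0,-0.472]],
  ],
)

```text
t: 27.17
ee_pos: [491.4, -6.8, 145.7]
orientation: [-0.051, -3.14, 0.0]
ft_force: [0.2, -0.8, -0.4]
width: 37.1
grasp_force: 30.0
```

Emit:
servo_tool(
  deltas=[
    [[-11,30,0],[0,0,0]],
    [[-22,60,0],[0,0,0]],
    [[-33,90,0],[0,0,0]],
    [[-45,120,0],[0,0,0]],
    [[-56,150,0],[0,0,0]],
  ],
)

```text
t: 27.58
ee_pos: [553.2, 140.9, 145.5]
orientation: [-0.059, -3.14, 0.001]
ft_force: [0.9, 1.2, 0.2]
width: 37.5
grasp_force: 30.0
```

Emit:
servo_tool(
  deltas=[
    [[-11,30,0],[0,0,0]],
    [[-22,60,0],[0,0,0]],
    [[-33,90,0],[0,0,0]],
    [[-45,120,0],[0,0,0]],
    [[-56,150,0],[0,0,0]],
  ],
)

```text
t: 28.0
ee_pos: [614.8, 288.5, 145.2]
orientation: [-0.059, -3.14, 0.001]
ft_force: [0.3, -0.4, -0.4]
width: 37.4
grasp_force: 30.0
```

Emit:
servo_tool(
  deltas=[
    [[0,0,0],[0,0,0]],
    [[0,0,0],[0,0,0]],
    [[0,0,0],[0,0,0]],
  ],
)

```text
t: 28.25
ee_pos: [613.8, 286.5, 145.2]
orientation: [-0.059, -3.139, 0.002]
ft_force: [-0.6, -0.4, -0.4]
width: 37.6
grasp_force: 30.0
```

```bash
python3 - <<'E'
from h import *
p,W=look(["capsule_a","tub"],save="w9")
E
```

```text
28.3 [613.9 286.  145.5]
capsule_a 0.74 [282. 280.  91. 123.] z 179.4 (array([614.1, 286.6]), np.float32(32.2), np.float32(32.2), np.float32(2.65)) circ [613.7 286.7] 16.7
tub 0.95 [283. 159. 187. 212.] z 60.8 (array([582.8, 289.9]), np.float32(140.7), np.float32(116.2), np.float32(3.105)) circ [582.6 290.1] 90.4
```

View pics/w9.png

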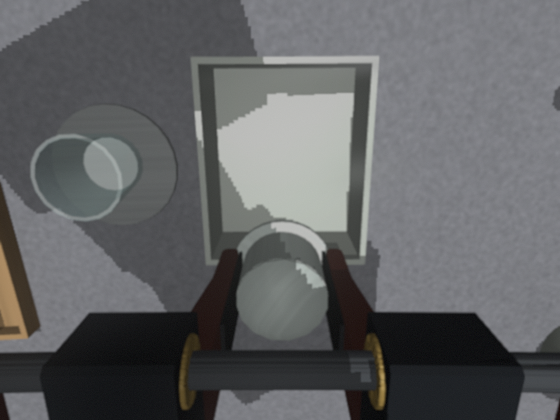

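The capsule hangs at (282,280) over the robot-far end of the tub, inside the walls at columns 205 and 370. I lower and release it.

Emit:
servo_tool(
  deltas=[
    [[0,2,35],[0,0,0]],
    [[0,2,70],[0,0,0]],
    [[0,2,100],[0,0,0]],
    [[0,2,120],[0,0,0]],
    [[0,2,128],[0,0,0]],
  ],
)

```text
t: 28.82
ee_pos: [612.7, 287.1, 15.1]
orientation: [-0.061, -3.136, 0.004]
ft_force: [-0.1, -0.5, -0.9]
width: 37.7
grasp_force: 30.0
```

Emit:
servo_tool(
  deltas=[
    [[0,0,2],[0,0,0]],
    [[0,0,4],[0,0,0]],
    [[0,0,4],[0,0,0]],
  ],
)

```text
t: 29.07
ee_pos: [615.8, 289.2, 15.8]
orientation: [0.06, 3.139, 0.001]
ft_force: [-0.8, 0.0, -0.4]
width: 37.2
grasp_force: 30.0
```

Emit:
servo_tool(
  deltas=[
    [[0,0,0],[0,0,0]],
    [[0,0,0],[0,0,0]],
    [[0,0,0],[0,0,0]],
    [[0,0,0],[0,0,0]],
  ],
  grip=-0.25,
)

```text
t: 29.4
ee_pos: [615.3, 289.4, 15.3]
orientation: [0.059, 3.14, 0.001]
ft_force: [0.6, 0.1, -0.8]
width: 54.4
grasp_force: 0.0
```

Emit:
servo_tool(
  deltas=[
    [[0,0,-25],[0,0,0]],
    [[0,0,-65],[0,0,0]],
    [[0,0,-105],[0,0,0]],
    [[0,0,-140],[0,0,0]],
    [[0,0,-140],[0,0,0]],
  ],
)

```text
t: 29.82
ee_pos: [619.1, 291.1, 163.1]
orientation: [0.059, 3.129, 0.009]
ft_force: [1.4, 0.8, 0.6]
width: 54.9
grasp_force: 0.0
```

Emit:
servo_tool(
  deltas=[
    [[116,-100,0],[0,0,0]],
    [[116,-100,0],[0,0,0]],
    [[116,-100,0],[0,0,0]],
    [[116,-100,0],[0,0,0]],
    [[116,-100,0],[0,0,0]],
  ],
  grip=-0.5,
)

```text
t: 30.23
ee_pos: [489.6, 190.4, 153.7]
orientation: [-0.061, -3.136, 0.004]
ft_force: [-0.1, -0.3, -0.7]
width: 65.8
grasp_force: 0.0
```

Emit:
servo_tool(
  deltas=[
    [[58,-49,0],[0,0,0]],
    [[58,-49,0],[0,0,0]],
    [[58,-49,0],[0,0,0]],
    [[58,-49,0],[0,0,0]],
  ],
)

```text
t: 30.57
ee_pos: [434.8, 146.3, 154.6]
orientation: [0.061, 3.141, 0.0]
ft_force: [1.0, 0.1, -0.1]
width: 65.6
grasp_force: 0.0
```

```bash
python3 - <<'E'
from h import *
p,W=look(["capsule_a"],save="w10")
print(ctrl.get_obs()["orientation"],ctrl.get_obs()["qpos"].round(2))
E
```

```text
30.6167 [436.4 147.1 154.9]
capsule_a 0.83 [286. 192.  53.  61.] z 41.2 (array([436. , 148.6]), np.float32(32.5), np.float32(31.7), np.float32(0.997)) circ [434.9 148.5] 17.1
[5.94761763e-02 3.13880517e+00 1.30365436e-03] [ 0.3   0.29  2.04  0.    0.82 -1.23]
```

View pics/w10.png

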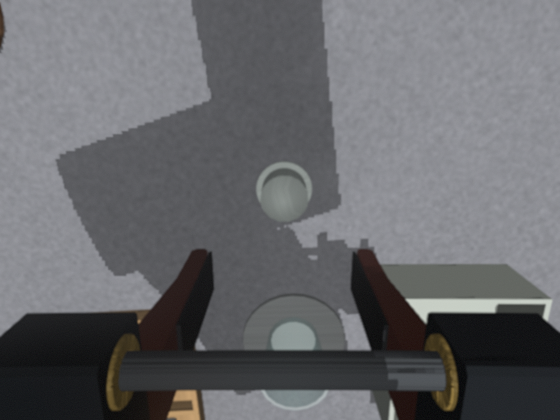

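The silver capsule is at (285,192), alone between the fingers. The cup is well behind it, at (293,345).

Emit:
servo_tool(
  deltas=[
    [[0.7,1,35],[0,0,0]],
    [[0.7,1,70],[0,0,0]],
    [[0.7,1,100],[0,0,0]],
    [[0.7,1,120],[0,0,0]],
    [[0.7,1,125],[0,0,0]],
  ],
)

```text
t: 31.08
ee_pos: [434.4, 148.2, 26.4]
orientation: [-0.058, -3.138, 0.002]
ft_force: [-0.5, -0.2, 0.2]
width: 65.7
grasp_force: 0.0
```

Emit:
servo_tool(
  deltas=[
    [[0,0,8],[0,0,0]],
    [[0,0,15],[0,0,0]],
    [[0,0,20],[0,0,0]],
    [[0,0,22],[0,0,0]],
    [[0,0,22],[0,0,0]],
  ],
)

```text
t: 31.5
ee_pos: [435.1, 148.0, 7.7]
orientation: [0.059, 3.14, 0.0]
ft_force: [-1.1, -0.4, 0.5]
width: 65.7
grasp_force: 0.0
```

Emit:
servo_tool(
  deltas=[
    [[0,0,0],[0,0,0]],
    [[0,0,0],[0,0,0]],
    [[0,0,0],[0,0,0]],
    [[0,0,0],[0,0,0]],
    [[0,0,0],[0,0,0]],
  ],
  grip=1,
)

```text
t: 31.92
ee_pos: [435.0, 147.9, 7.8]
orientation: [0.059, 3.14, 0.0]
ft_force: [0.3, -0.6, 3.0]
width: 37.6
grasp_force: 30.0
```

Emit:
servo_tool(
  deltas=[
    [[0,0,0],[0,0,0]],
    [[0,0,0],[0,0,0]],
  ],
)

```text
t: 32.08
ee_pos: [434.9, 147.9, 7.8]
orientation: [0.059, 3.141, 0.0]
ft_force: [0.1, -0.4, 5.8]
width: 37.1
grasp_force: 30.0
```

Emit:
servo_tool(
  deltas=[
    [[0,0,-25],[0,0,0]],
    [[0,0,-60],[0,0,0]],
    [[0,0,-95],[0,0,0]],
    [[0,0,-130],[0,0,0]],
    [[0,0,-140],[0,0,0]],
  ],
)

```text
t: 32.5
ee_pos: [436.9, 148.5, 151.7]
orientation: [0.059, 3.135, 0.003]
ft_force: [1.7, 0.3, -0.2]
width: 37.7
grasp_force: 30.0
```

Emit:
servo_tool(
  deltas=[
    [[-23,29,0],[0,0,0]],
    [[-46,58,0],[0,0,0]],
    [[-68,88,0],[0,0,0]],
    [[-91,117,0],[0,0,0]],
    [[-114,146,0],[0,0,0]],
  ],
)

```text
t: 32.92
ee_pos: [554.6, 290.6, 146.6]
orientation: [-0.059, -3.14, 0.001]
ft_force: [0.5, -0.2, 0.2]
width: 37.4
grasp_force: 30.0
```

Emit:
servo_tool(
  deltas=[
    [[0,0,0],[0,0,0]],
    [[0,0,0],[0,0,0]],
    [[0,0,0],[0,0,0]],
  ],
)

```text
t: 33.17
ee_pos: [552.9, 288.7, 146.1]
orientation: [-0.059, -3.139, 0.002]
ft_force: [0.2, -0.7, 0.3]
width: 37.8
grasp_force: 30.0
```

```bash
python3 - <<'E'
from h import *
p,W=look(["capsule_a","tub"])
E
```

```text
33.2167 [552.7 288.3 146.4]
capsule_a 0.95 [281. 278.  93. 122.] z 179.2 (array([552.5, 289.2]), np.float32(33.1), np.float32(32.6), np.float32(2.576)) circ [552.9 288.7] 17.1
tub 0.83 [284. 238. 173. 196.] z 60.9 (array([582.9, 289.8]), np.float32(141.1), np.float32(115.7), np.float32(3.105)) circ [576.  290.3] 85.3
```

Down 128 to about 16 mm, release, lift, and look.

Emit:
servo_tool(
  deltas=[
    [[-1,1.5,35],[0,0,0]],
    [[-1,1.5,70],[0,0,0]],
    [[-1,1.5,100],[0,0,0]],
    [[-1,1.5,120],[0,0,0]],
    [[-1,1.5,128],[0,0,0]],
  ],
)

```text
t: 33.73
ee_pos: [552.8, 289.1, 16.6]
orientation: [-0.06, -3.137, 0.004]
ft_force: [-0.2, -0.0, -0.6]
width: 37.4
grasp_force: 30.0
```

Emit:
servo_tool(
  deltas=[
    [[0,0,1],[0,0,0]],
    [[0,0,2],[0,0,0]],
    [[0,0,2],[0,0,0]],
  ],
)

```text
t: 33.98
ee_pos: [556.1, 291.1, 18.9]
orientation: [0.06, 3.139, 0.002]
ft_force: [0.4, -0.6, -0.2]
width: 37.6
grasp_force: 30.0
```

Emit:
servo_tool(
  deltas=[
    [[0,0,0],[0,0,0]],
    [[0,0,0],[0,0,0]],
    [[0,0,0],[0,0,0]],
    [[0,0,0],[0,0,0]],
  ],
  grip=-0.25,
)

```text
t: 34.32
ee_pos: [555.6, 291.1, 18.2]
orientation: [0.059, 3.14, 0.001]
ft_force: [0.1, 0.8, -0.3]
width: 54.2
grasp_force: 0.0
```

Emit:
servo_tool(
  deltas=[
    [[0,0,-25],[0,0,0]],
    [[0,0,-65],[0,0,0]],
    [[0,0,-105],[0,0,0]],
    [[0,0,-140],[0,0,0]],
    [[0,0,-160],[0,0,0]],
  ],
)

```text
t: 34.73
ee_pos: [556.8, 291.7, 182.2]
orientation: [0.059, 3.136, 0.004]
ft_force: [0.5, 0.2, 0.4]
width: 54.8
grasp_force: 0.0
```

Emit:
servo_tool(
  deltas=[
    [[130,0,0],[0,0,0]],
    [[130,0,0],[0,0,0]],
    [[130,0,0],[0,0,0]],
    [[130,0,0],[0,0,0]],
    [[130,0,0],[0,0,0]],
  ],
)

```text
t: 35.15
ee_pos: [423.1, 295.7, 177.8]
orientation: [-0.056, -3.141, 0.001]
ft_force: [0.2, 0.2, 0.1]
width: 55.1
grasp_force: 0.0
```

```bash
python3 - <<'E'
from h import *
p,W=look(["tin_round","tin_square","scoop","cup_a","capsule_a"],cam="top",save="t11")
cv2.imwrite("pics/t11b.png",cv2.resize(p["frame"],(800,600)))
E
```

```text
35.2 [425.2 296.2 178.1]
tin_round 0.86 [266. 148.  38.  33.] z 68.8 (array([603.8,   1.8]), np.float32(59.3), np.float32(59.0), np.float32(1.371)) circ [604.2   1.8] 30.5
tin_square 0.65 [267. 107.  25.  25.] z 52.2 (array([697.2,   3.8]), np.float32(45.8), np.float32(44.1), np.float32(0.02)) circ [696.4   3.6] 30.1
scoop 0.95 [413. 164.  20.  53.] z 31.1 (array([ 576. , -308.3]), np.float32(107.6), np.float32(39.3), np.float32(3.079)) circ [ 576.3 -302.8] 54.0
scoop 0.31 [267. 148.  33.  32.] z 68.8 (array([603.8,   1.8]), np.float32(59.3), np.float32(59.0), np.float32(1.371)) circ [604.2   1.8] 30.5
cup_a 0.95 [195. 156.  31.  29.] z 63.4 (array([584.6, 150.2]), np.float32(58.7), np.float32(55.9), np.float32(0.794)) circ [584.7 150.8] 30.4
capsule_a 0.83 [401. 306.  30.  25.] z 42.0 (array([ 288. , -278.9]), np.float32(31.0), np.float32(27.3), np.float32(2.855)) circ [ 289.4 -279.4] 17.1
capsule_a 0.8 [455. 273.  20.  25.] z 41.6 (array([ 354.7, -394.1]), np.float32(31.9), np.float32(30.8), np.float32(0.353)) circ [ 356.4 -394.6] 17.9
capsule_a 0.76 [137. 143.  27.  22.] z 45.6 (array([618. , 288.4]), np.float32(30.8), np.float32(30.5), np.float32(2.775)) circ [616.9 287.8] 18.2
capsule_a 0.74 [133. 169.  26.  23.] z 45.6 (array([557.8, 290.5]), np.float32(29.9), np.float32(29.2), np.float32(2.533)) circ [557.8 290. ] 16.3
```

View pics/t11b.png

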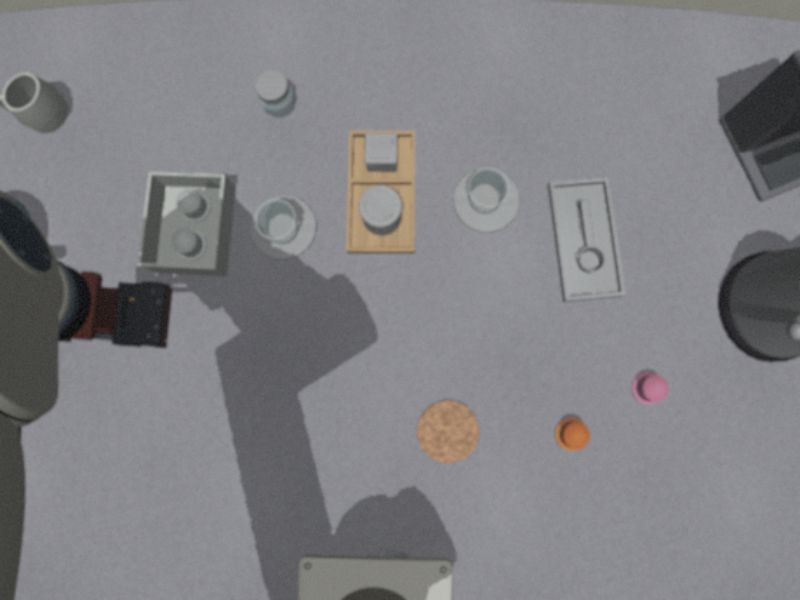

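The picture shows everything in place. The tins stand in their bays at (380,150) and (380,207), the scoop lies in its tray at (585,235), and both capsules are in the tub at (190,205) and (187,242). The cups stand on their saucers, so I hand in the job.

```bash
python3 -c "
from workcell import close_job
print(close_job())"
```

```text
the job is handed in; nothing more can be done
None
```

The job is done and handed in at about 35 s of the 125 s: the last top view showed both tins upright in their bays, the scoop flat in its tray, both silver capsules in the tub, and the cups and look-alikes where they were; no verdict came back.

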